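# Weigh one paint jar against another

## Robot

A 6-joint arm with a two-finger parallel gripper is mounted at the origin on the work surface. World frame = base frame: x ahead of the robot, y to its left, z up, the work surface at z = 0. Lengths are in mm, angles in rad, forces in N, time in s.
With the tool pointing down it reaches from about 350 to 775 mm from the base axis. Payload 7.3 kg.
Tool frame: the origin (TCP) lies at the very end of the fingers, on their centre line; the grasp point (between the pads) lies bot.grip_point_offset behind it (bot.grip_point_offset is the distance from the TCP to the grasp point, in mm); z points along the fingers, y is the line along which they close (so a half turn about z gives the same grasp; the last joint's range is limited). The gripper opens to 92 mm and grips with 3 to 60 N. Pads are 19 mm wide; open, the fingers measure 130 mm over their backs; the gripper's body (75 mm by 190 mm) begins 47 mm behind the grasp point.
Start: joints at [-1.359, 0.342, 1.524, -0, 1.275, -0.146], TCP at [183.886, -491.763, 226.741] pointing down, gripper open.
Joint ranges: [-2.53, 2.53], [-0.77, 2.02], [0.04, 2.7], [-1, 4.14], [0.28, 2.66], [-3.11, 3.11]. Speed limits (rad/s): [2.57, 2.57, 3.14, 3.14, 3.14, 3.14].

## Interface

Orientations are given as [roll, pitch, yaw] about the fixed x, y, z axes, in that order (R = Rz(yaw) Ry(pitch) Rx(roll)).
In Python, from plant import bot gives the robot as it stands. The module is installed in compiled form; this text tells all that it offers.
- The arm moves only by the tool carry_out, never from a script. Its argument "plan" is a list of rows, each an object of numbers: "tx", "ty", "tz": the shift along the world's x, y, z in mm; "rx", "ry", "rz": the turn, a rotation vector about the world's x, y, z in rad. A call has 1 to 12 rows; each row shifts and turns the commanded pose from where the row before left it; what a row does not reach is not made up. A row lasts 1/10 s, in which the tool goes at most 50 mm and 8.59 degrees, less where a joint would pass 70% of its speed; a pose out of reach is approached as far as the arm can. A call with a gripper value outside its range is refused whole. "gripper" is the closure, from 0 (fully open) to 1 (shut), set as the call begins (left out, the last holds). The fingers move at their own pace and stop on an object; the grip force is fixed at half the most. Time passes only in rows, so rows that do not move let the fingers close. It gives the time, the measured TCP pose, the force, the opening and the grip force at its end, in the units of the state.
- bot.get_obs(): the state, without advancing time (a new reading comes with each control period).
- bot.capture(name): name is "scene" or "top"; returns the picture (400x640x3 uint8, red, green, blue); there is no depth.
- bot.camera_model(name): a dict with "camera_matrix" (3x3 intrinsics, pixels), "dist" ([k1, k2, p1, p2, k3] as OpenCV has them; the pictures are not rectified), "R" (3x3) and "t" (3): a world point X has camera coordinates R X + t. Camera axes: x right, y down, z forward; pixel columns grow to the right and rows downward; lengths in mm; the calibration is good to about 2 mm. A picture is of the moment at which its call begins. camera_model takes no time and is no camera call.
- bot.close_job(): hands the job in; it is judged then, once.
The state is a dict: "time": time; "joint_positions": joint angles; "dq": joint speeds; "tau": joint torques, N m; "tool_pos": TCP position; "tcp_rot": TCP orientation; "contact_force": force on the tool from outside, world axes, zero at the start; "moment": the same for the moment, N m; "grip_width": finger opening in mm; "finger_force": force on a finger pad.
Only numpy, scipy, OpenCV 4.12 (cv2) and the standard library are available. Lean on these libraries where they do the work, as an engineer would, in place of code of your own. Each camera call takes 0.05 s, during which the arm holds its last target. There are 200 camera calls.

## Task

Two of the three paint jars are standing on the pans of the balance. Find out how much they differ: stand weights beside the lighter jar, only the ones needed and nothing on the heavier jar's pan, until the beam comes to rest level. Leave the other weights standing on the table, and do not shift the jars or disturb the other things on the desk.

Things in the scene. Friction and masses are not known exactly. Their poses are not given: they have to be found in the camera images.
- balance: The two-pan balance, fixed to the table: white plastic base, aluminium beam, two flat steel pans. Origin on the table under the middle of the beam; z up, its y axis runs along the beam from the right pan to the left pan, its x axis points away from the robot. A small dial plate with a pointer stands at its far side (up to 105 mm above the table between the pans; the base is 120 x 170 mm).
- beam (a joint): Tilt of the balance beam in rad: 0 is level, positive means the left pan is up and the right pan is heavier, stops at +-0.065. A spring centres it: about 0.06 rad per 50 g of difference, at the stop from about 55 g. It swings freely and settles within about 1 s; the pans always stay horizontal.
- pan_left_top (a point): Centre of the upper face of the left pan (+y end of the beam, 145 mm from the middle). The pan is a flat rimless steel plate 200 mm (balance x) by 140 mm (balance y), 4 mm thick, 75 mm above the table when level and up to 9.5 mm higher or lower when tilted. A jar on it stands on the far half, about 45 mm beyond the centre; the near half is empty, with room for two weights side by side.
- pan_right_top (a point): Centre of the upper face of the right pan (-y end of the beam, 145 mm from the middle). The pan is a flat rimless steel plate 200 mm (balance x) by 140 mm (balance y), 4 mm thick, 75 mm above the table when level and up to 9.5 mm higher or lower when tilted. A jar on it stands on the far half, about 45 mm beyond the centre; the near half is empty, with room for two weights side by side.
- jar_small: Closed paint jar, white with a brown band, 48 mm across and 60 mm high, 150 g (within 1 percent). Origin at the centre of its underside. At the start two of the three jars stand one on each pan, the third on the wooden stand.
- jar_medium: Closed paint jar, white with a brown band, 68 mm across and 68 mm high, 300 g (within 1 percent). Origin at the centre of its underside. At the start two of the three jars stand one on each pan, the third on the wooden stand.
- jar_large: Closed paint jar, white with a brown band, 88 mm across and 75 mm high, 550 g (within 1 percent). Origin at the centre of its underside. At the start two of the three jars stand one on each pan, the third on the wooden stand.
- stand: Wooden stand, 130 x 130 mm, 75 mm high, fixed, to the left of the balance; the jar that is not being weighed stands on it. Origin under its middle on the table.
- weight_50: 50 g plain aluminium weight standing on the table: cylinder 28 mm across and 21 mm high with a narrower knob, 34 mm high in all. Origin at the centre of its underside.
- weight_100: 100 g plain aluminium weight standing on the table: cylinder 35 mm across and 27 mm high with a narrower knob, 44 mm high in all. Origin at the centre of its underside.
- weight_200a: 200 g plain aluminium weight standing on the table: cylinder 42 mm across and 35 mm high with a narrower knob, 56 mm high in all. Origin at the centre of its underside. There are two alike.
- weight_200b: 200 g plain aluminium weight standing on the table: cylinder 42 mm across and 35 mm high with a narrower knob, 56 mm high in all. Origin at the centre of its underside. There are two alike.
- tape: Bystander: roll of paper tape lying flat, 76 mm across, 18 high.
- brush: Bystander: paint brush lying on the table (origin below its middle).
- bottle: Bystander: white bottle with a cap, 44 mm across, 110 high.
- eraser: Bystander: dark rubber eraser, 45 x 24 x 13 mm.
- tub: Bystander: lidded white hexagonal tub, about 100 mm across, 51 high.
- sharpener: Bystander: metal pencil sharpener, 28 x 18 x 14 mm.
Not all that is in view belongs to the job. There is more than one size of the stand; the one meant has the size given above.

How it is judged (in metres and radians):
At the end, for the whole second after the job is handed in: Beam at rest within 0.02 rad of level; on the lighter jar's pan stand upright just 100+50 g (small against medium), 200+50 g (medium, large) or 200+200 g (small, large); the other weights stand upright on the table; jars upright on both pans and the stand, all at rest (value of joint beam between -0.02 and 0.02 rad and velocity of joint beam between -0.05 and 0.05 rad/s and ((horizontal distance between jar_large and stand below 0.07 m and horizontal distance between each of weight_50, weight_100 and jar_small below 0.16 m and height (world z) of each of weight_50, weight_100 above 0.06 m and height (world z) of weight_200a between -0.008 and 0.008 m and height (world z) of weight_200b between -0.008 and 0.008 m) or (horizontal distance between jar_small and stand below 0.07 m and horizontal distance between each of weight_50, weight_200a and jar_medium below 0.16 m and height (world z) of each of weight_50, weight_200a above 0.06 m and height (world z) of weight_100 between -0.008 and 0.008 m and height (world z) of weight_200b between -0.008 and 0.008 m) or (horizontal distance between jar_small and stand below 0.07 m and horizontal distance between each of weight_50, weight_200b and jar_medium below 0.16 m and height (world z) of each of weight_50, weight_200b above 0.06 m and height (world z) of weight_100 between -0.008 and 0.008 m and height (world z) of weight_200a between -0.008 and 0.008 m) or (horizontal distance between jar_medium and stand below 0.07 m and height (world z) of weight_50 between -0.008 and 0.008 m and height (world z) of weight_100 between -0.008 and 0.008 m and horizontal distance between each of weight_200a, weight_200b and jar_small below 0.16 m and height (world z) of each of weight_200a, weight_200b above 0.06 m)) and angle between each of weight_50, weight_100, weight_200a, weight_200b, jar_small, jar_medium, jar_large's own z axis and vertical below 0.15 rad and linear speed of each of weight_50, weight_100, weight_200a, weight_200b, jar_small, jar_medium, jar_large below 0.03 m/s); the robot touches nothing.
It fails at once if a jar is shifted by more than 40 mm (the pan's own rise and fall is less) or tipped by more than 0.35 rad (distance of any of jar_small, jar_medium, jar_large from where it was at the start of the episode above 0.04 m or angle between any of jar_small, jar_medium, jar_large's own z axis and vertical above 0.35 rad).
It fails at once if a bystander is moved by more than 40 mm (distance of any of tape, brush, bottle, eraser, tub, sharpener from where it was at the start of the episode above 0.04 m).
It also fails if it takes over 72 s, if anything falls off the work surface, if the arm or the gripper's body presses on something with over 40 N, if the wrist force passes 120 N, or if a joint passes its speed limit or range.

## Working session

There is one attempt and no reset: what is moved stays moved. The work goes in short steps, Python scripts to look and compute and a tool call to move; the robot and the scene stay as the last step left them, time stands still between calls to the robot, and variables do not carry over. Pictures are saved under pics/ and viewed, at most 10 in all, crops included, and the job is handed in when it is done.

Besides the shell and the picture viewer there is one more tool, called after ">>>" as name([rows], argument=value, ...), one row to a line, values as JSON. carry_out: Moves the arm, as the interface text tells. Its arguments: {"type":"object","properties":{"plan":{"type":"array"},"gripper":{"type":"number"}},"required":["plan"]}

```bash
mkdir -p pics; python3 - <<'E'
from plant import bot
import cv2
for n in("scene","top"):
    cv2.imwrite(f"pics/{n}0.png",bot.capture(n)[:,:,::-1])
    m=bot.camera_model(n);print(n,m["camera_matrix"],m["dist"],(-m["R"].T@m["t"]).round(),m["R"].round(3))
o=bot.get_obs();print(o,bot.grip_point_offset)
E
```

```text
scene [[437.48362107   0.         319.79891246]
 [  0.         437.48362107 204.12641739]
 [  0.           0.           1.        ]] [-0.01047563  0.          0.          0.          0.        ] [1030.  798. 1006.] [[-0.874  0.485  0.008]
 [ 0.345  0.634 -0.692]
 [-0.341 -0.602 -0.722]]
top [[364.96182026   0.         315.38202201]
 [  0.         364.96182026 202.88965226]
 [  0.           0.           1.        ]] [-0.01064472  0.          0.          0.          0.        ] [ 446.    5. 1095.] [[ 0.002 -1.    -0.014]
 [-0.991  0.    -0.137]
 [ 0.137  0.014 -0.99 ]]
{'time': 0.1, 'joint_positions': array([-1.35900498e+00,  3.42649902e-01,  1.52489237e+00, -2.16631399e-05,
        1.27540781e+00, -1.45986543e-01]), 'dq': array([ 0.00021434, -0.00265832, -0.00233006, -0.00071793,  0.00083758,
        0.00116592]), 'tau': array([ 1.77691065e-03, -4.32003057e+01, -2.44695425e+01,  7.19498796e-02,
        5.25941479e-02, -5.57424221e-05]), 'tool_pos': array([ 183.79786641, -491.39859121,  226.12625896]), 'tcp_rot': array([-3.14024665e+00, -1.76967555e-04,  3.57784095e-01]), 'contact_force': array([0.24582722, 0.12118731, 0.53480562]), 'moment': array([-0.02583775, -0.03846342, -0.02748719]), 'finger_force': 0.0, 'grip_width': 91.79718262719373} 18.8
```

View pics/scene0.png

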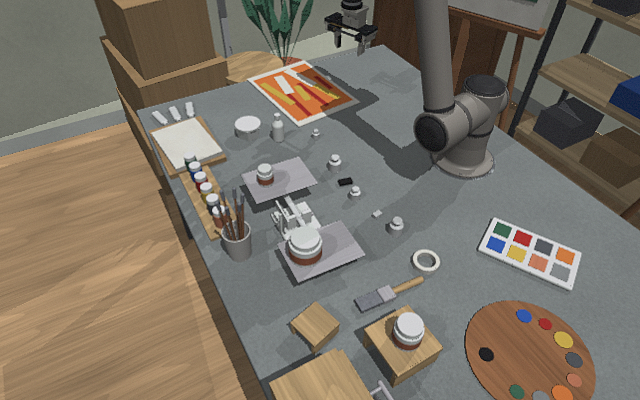

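View pics/top0.png

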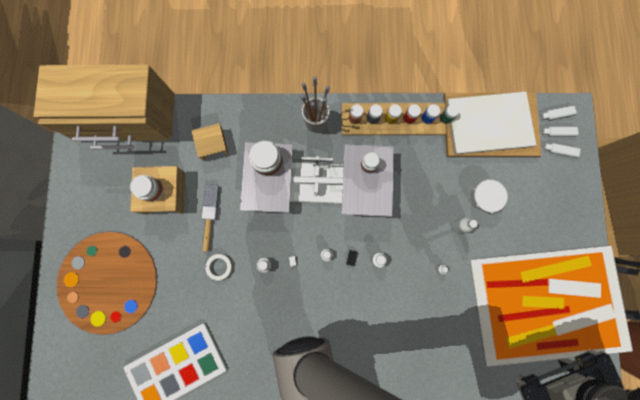

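The top view shows the large jar on the left pan (265,155), the small one on the right pan (371,161) and the medium one on the stand (145,188). The weights are at about (264,265), (327,255), (380,260) and (443,269). I'll enlarge this area to tell their sizes.

```bash
cat > h.py <<'E'
import numpy as np,cv2
from plant import bot
def ray(n,uv,z):
    m=bot.camera_model(n);K,d,R,t=[np.array(m[k]) for k in("camera_matrix","dist","R","t")]
    p=cv2.undistortPoints(np.array([[uv]],float),K,d)[0,0]
    r=R.T@np.array([*p,1]);c=-R.T@t
    return c+r*(z-c[2])/r[2]
def proj(n,X):
    m=bot.camera_model(n)
    return cv2.projectPoints(np.array([X],float),cv2.Rodrigues(np.array(m["R"]))[0],np.array(m["t"],float),m["camera_matrix"],np.array(m["dist"]))[0].ravel()
def crop(n,src,x,y,w,h,s,out):
    cv2.imwrite(out,cv2.resize(src[y:y+h,x:x+w],None,fx=s,fy=s,interpolation=cv2.INTER_CUBIC))
E
python3 - <<'E'
from h import *
a=cv2.imread("pics/top0.png");b=cv2.imread("pics/scene0.png")
A=cv2.resize(a[135:285,235:460],None,fx=3.5,fy=3.5,interpolation=cv2.INTER_CUBIC)
cv2.imwrite("pics/c1.png",A)
B=cv2.resize(b[120:280,230:420],None,fx=3.7,fy=3.7,interpolation=cv2.INTER_CUBIC)
cv2.imwrite("pics/c2.png",B)
E
```

```text
(no output)
```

View pics/c1.png

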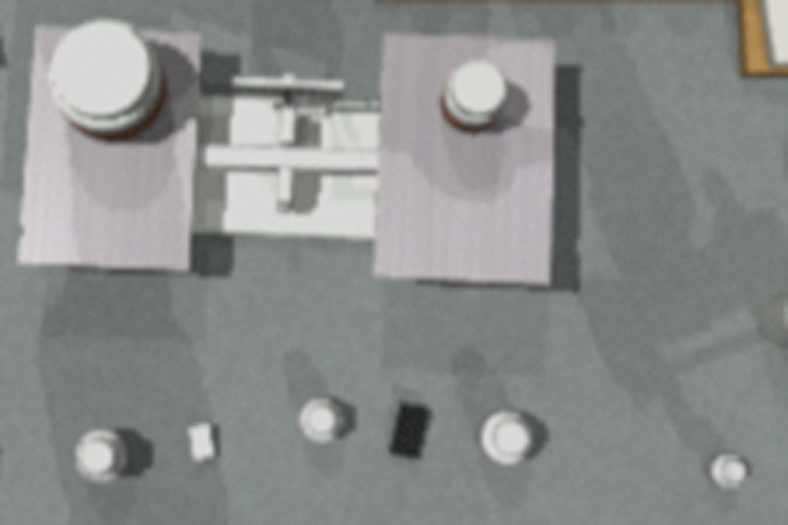

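View pics/c2.png

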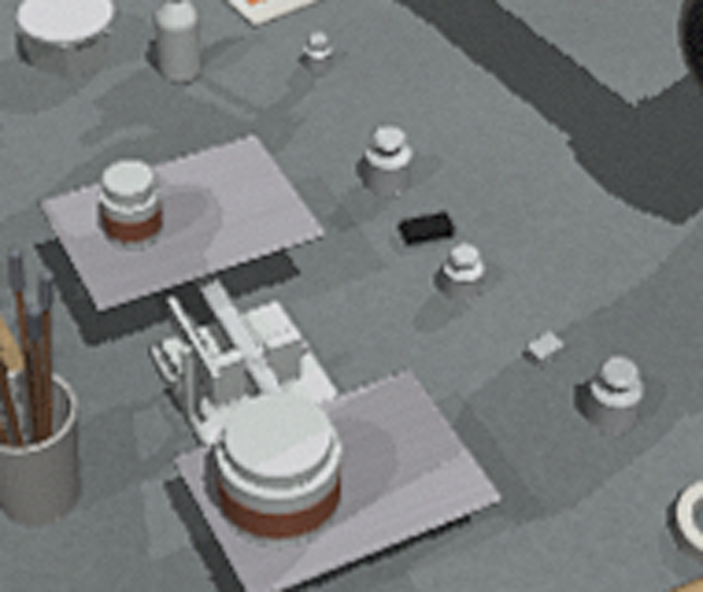

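The two 200 g weights are beside the sharpener (c1 knob at (100,455)) and right of the eraser (c1 knob at (511,437)). The 100 g is at (321,420) and the 50 g at (729,469). The right pan, with the small jar, is up.

```bash
python3 - <<'E'
from h import *
T=lambda u,v:(235+u/3.5-.36,135+v/3.5-.36)
S=lambda u,v:(230+u/3.7-.36,120+v/3.7-.36)
for n,t,s,z in(("200a",(99,456),(621,368),56),("200b",(511,437),(388,135),56),("100",(321,420),(465,255),44)):
    print(n,ray("top",T(*t),z).round(1),ray("scene",S(*s),z).round(1))
for c in((386,33),(555,40),(549,283),(375,275)):print("panR",ray("top",T(*c),84.5).round(1))
for c in((43,203),(252,136),(323,235),(100,311)):print("panRs",ray("scene",S(*c),84.5).round(1))
print("jar",ray("top",T(475,86),144.5).round(1),"eraser",ray("top",T(409,431),13).round(1),"sharp",ray("top",T(202,441),14).round(1))
E
```

```text
200a [413.6 167.6  56. ] [411.6 167.3  56. ]
200b [ 429.3 -163.4   56. ] [ 429.6 -165.8   56. ]
100 [442.5 -11.2  44. ] [444.3  -9.9  44. ]
panR [755.5 -64.3  84.5]
panR [ 749.3 -201.8   84.5]
panR [ 550.5 -191.5   84.5]
panR [556.9 -53.7  84.5]
panRs [ 747.8 -198.9   84.5]
panRs [ 553.6 -192.8   84.5]
panRs [559.5 -52.1  84.5]
panRs [755.8 -59.8  84.5]
jar [ 695.2 -127.6  144.5] eraser [433.4 -85.2  13. ] sharp [424.8  88.   14. ]
```

>>> carry_out([
  {"tx":27,"ty":36,"rz":0.135},
  {"tx":27,"ty":36,"rz":0.135},
  {"tx":27,"ty":36,"rz":0.135},
  {"tx":27,"ty":36,"rz":0.135},
  {"tx":27,"ty":36,"rz":0.135},
  {"tx":27,"ty":36,"rz":0.135},
  {"tx":28,"ty":37,"rz":0.135},
  {"tx":28,"ty":37,"rz":0.135},
  {"tx":28,"ty":37,"rz":0.135},
  {"tz":-40},
  {"tz":-40},
  {"tz":0},
], gripper=0)

```text
invalid input at $.plan[0]: expected keys tx, ty, tz, rx, ry, rz
```

>>> carry_out([
  {"tx":27,"ty":36,"tz":0,"rx":0,"ry":0,"rz":0.135},
  {"tx":27,"ty":36,"tz":0,"rx":0,"ry":0,"rz":0.135},
  {"tx":27,"ty":36,"tz":0,"rx":0,"ry":0,"rz":0.135},
  {"tx":27,"ty":36,"tz":0,"rx":0,"ry":0,"rz":0.135},
  {"tx":27,"ty":36,"tz":0,"rx":0,"ry":0,"rz":0.135},
  {"tx":27,"ty":36,"tz":0,"rx":0,"ry":0,"rz":0.135},
  {"tx":28,"ty":37,"tz":0,"rx":0,"ry":0,"rz":0.135},
  {"tx":28,"ty":37,"tz":0,"rx":0,"ry":0,"rz":0.135},
  {"tx":28,"ty":37,"tz":0,"rx":0,"ry":0,"rz":0.135},
  {"tx":0,"ty":0,"tz":-40,"rx":0,"ry":0,"rz":0},
  {"tx":0,"ty":0,"tz":-40,"rx":0,"ry":0,"rz":0},
  {"tx":0,"ty":0,"tz":0,"rx":0,"ry":0,"rz":0},
], gripper=0)

```text
time: 1.3
tool_pos: [427.0, -162.5, 142.7]
tcp_rot: [-3.133, -0.005, 1.574]
contact_force: [-0.8, 0.9, -0.1]
grip_width: 91.5
finger_force: 0.0
```

>>> carry_out([
  {"tx":0,"ty":0,"tz":-40,"rx":0,"ry":0,"rz":0},
  {"tx":0,"ty":0,"tz":-25,"rx":0,"ry":0,"rz":0},
  {"tx":0,"ty":0,"tz":0,"rx":0,"ry":0,"rz":0},
  {"tx":0,"ty":0,"tz":0,"rx":0,"ry":0,"rz":0},
  {"tx":0,"ty":0,"tz":0,"rx":0,"ry":0,"rz":0},
])

```text
time: 1.8
tool_pos: [431.1, -165.7, 83.7]
tcp_rot: [3.139, 0.002, 1.572]
contact_force: [-0.0, 0.0, -0.7]
grip_width: 91.9
finger_force: 0.0
```

```bash
python3 - <<'E'
from h import *
o=bot.get_obs();print(o["time"],o["tool_pos"],o["tcp_rot"],o["joint_positions"])
b=bot.capture("scene")[:,:,::-1];a=bot.capture("top")[:,:,::-1]
B=cv2.resize(b[90:240,270:420],(420,420));A=cv2.resize(a[190:310,310:430],(380,420) if 0 else (380,380))
A=cv2.copyMakeBorder(A,0,40,0,0,0);cv2.imwrite("pics/c3.png",np.hstack([B,A]))
E
```

```text
1.8 [ 431.05305799 -165.66295787   83.73339321] [3.13859069e+00 1.72699190e-03 1.57239809e+00] [-5.33155516e-01  4.06965134e-01  1.88651622e+00  5.88625663e-05
  8.44648304e-01 -5.34798880e-01]
```

View pics/c3.png

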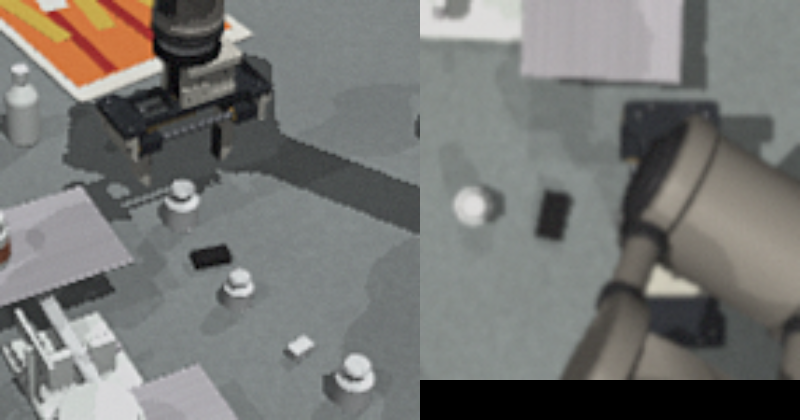

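The fingers straddle the 200 g knob (c3 tip midpoint about (184,168), knob at (182,185)), so I'll descend and grip.

>>> carry_out([
  {"tx":0,"ty":0,"tz":-30,"rx":0,"ry":0,"rz":0},
  {"tx":0,"ty":0,"tz":-25,"rx":0,"ry":0,"rz":0},
  {"tx":0,"ty":0,"tz":-18,"rx":0,"ry":0,"rz":0},
  {"tx":0,"ty":0,"tz":0,"rx":0,"ry":0,"rz":0},
  {"tx":0,"ty":0,"tz":0,"rx":0,"ry":0,"rz":0},
])

```text
time: 2.4
tool_pos: [430.3, -165.0, 9.6]
tcp_rot: [3.141, 0.0, 1.573]
contact_force: [-0.9, -0.1, 0.9]
grip_width: 91.6
finger_force: 0.0
```

>>> carry_out([
  {"tx":0,"ty":0,"tz":0,"rx":0,"ry":0,"rz":0},
  {"tx":0,"ty":0,"tz":0,"rx":0,"ry":0,"rz":0},
  {"tx":0,"ty":0,"tz":0,"rx":0,"ry":0,"rz":0},
  {"tx":0,"ty":0,"tz":0,"rx":0,"ry":0,"rz":0},
  {"tx":0,"ty":0,"tz":0,"rx":0,"ry":0,"rz":0},
  {"tx":0,"ty":0,"tz":0,"rx":0,"ry":0,"rz":0},
  {"tx":0,"ty":0,"tz":0,"rx":0,"ry":0,"rz":0},
], gripper=0.8)

```text
time: 3.1
tool_pos: [429.8, -164.7, 8.7]
tcp_rot: [-3.141, -0.0, 1.573]
contact_force: [-0.6, -0.8, 0.4]
grip_width: 41.4
finger_force: 30.0
```

>>> carry_out([
  {"tx":0,"ty":0,"tz":20,"rx":0,"ry":0,"rz":0},
  {"tx":0,"ty":0,"tz":40,"rx":0,"ry":0,"rz":0},
  {"tx":0,"ty":0,"tz":40,"rx":0,"ry":0,"rz":0},
  {"tx":0,"ty":0,"tz":20,"rx":0,"ry":0,"rz":0},
  {"tx":30,"ty":2,"tz":0,"rx":0,"ry":0,"rz":0},
  {"tx":40,"ty":2,"tz":0,"rx":0,"ry":0,"rz":0},
  {"tx":40,"ty":2,"tz":0,"rx":0,"ry":0,"rz":0},
  {"tx":30,"ty":2,"tz":0,"rx":0,"ry":0,"rz":0},
  {"tx":20,"ty":2,"tz":0,"rx":0,"ry":0,"rz":0},
  {"tx":0,"ty":0,"tz":0,"rx":0,"ry":0,"rz":0},
  {"tx":0,"ty":0,"tz":0,"rx":0,"ry":0,"rz":0},
  {"tx":0,"ty":0,"tz":0,"rx":0,"ry":0,"rz":0},
])

```text
time: 4.3
tool_pos: [588.7, -154.7, 128.3]
tcp_rot: [-3.14, -0.001, 1.573]
contact_force: [-0.6, 0.1, -2.1]
grip_width: 41.3
finger_force: 30.0
```

>>> carry_out([
  {"tx":0,"ty":0,"tz":-15,"rx":0,"ry":0,"rz":0},
  {"tx":0,"ty":0,"tz":-10,"rx":0,"ry":0,"rz":0},
  {"tx":0,"ty":0,"tz":-5,"rx":0,"ry":0,"rz":0},
  {"tx":0,"ty":0,"tz":0,"rx":0,"ry":0,"rz":0},
  {"tx":0,"ty":0,"tz":0,"rx":0,"ry":0,"rz":0},
  {"tx":0,"ty":0,"tz":0,"rx":0,"ry":0,"rz":0},
])

```text
time: 4.9
tool_pos: [590.2, -154.9, 99.3]
tcp_rot: [3.141, 0.0, 1.573]
contact_force: [-0.8, -0.2, -2.6]
grip_width: 41.1
finger_force: 30.0
```

```bash
python3 - <<'E'
from h import *
o=bot.get_obs();print(o["time"],o["tool_pos"],o["tcp_rot"],o["contact_force"],o["grip_width"])
b=bot.capture("scene")[:,:,::-1];a=bot.capture("top")[:,:,::-1]
B=cv2.resize(b[120:260,230:370],(420,420));A=cv2.resize(a[130:250,310:430],(380,380))
A=cv2.copyMakeBorder(A,0,40,0,0,0);cv2.imwrite("pics/c4.png",np.hstack([B,A]))
E
```

```text
4.9 [ 590.17951835 -154.92790594   99.32845717] [3.14055703e+00 4.49516320e-04 1.57277469e+00] [-0.77903249 -0.23345087 -2.59082365] 41.141994800643296
```

View pics/c4.png

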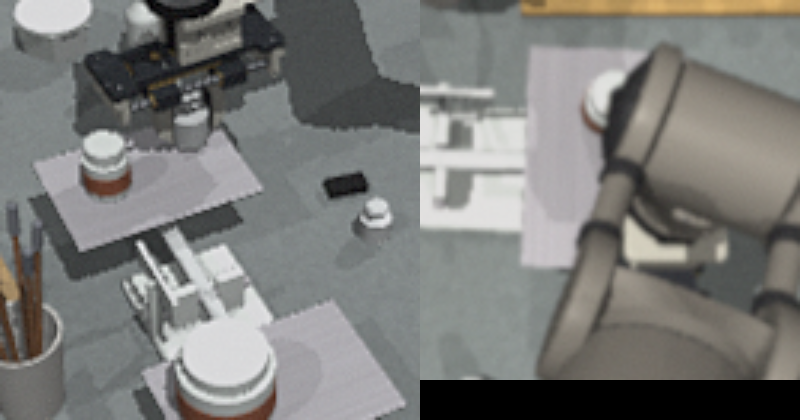

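The weight hangs over the near half of the right pan, clear of the jar. I'll set it down and partly open.

>>> carry_out([
  {"tx":0,"ty":0,"tz":-2,"rx":0,"ry":0,"rz":0},
  {"tx":0,"ty":0,"tz":-2,"rx":0,"ry":0,"rz":0},
  {"tx":0,"ty":0,"tz":-2,"rx":0,"ry":0,"rz":0},
  {"tx":0,"ty":0,"tz":0,"rx":0,"ry":0,"rz":0},
  {"tx":0,"ty":0,"tz":0,"rx":0,"ry":0,"rz":0},
  {"tx":0,"ty":0,"tz":0,"rx":0,"ry":0,"rz":0},
])

```text
time: 5.6
tool_pos: [589.9, -154.8, 93.0]
tcp_rot: [3.141, 0.0, 1.573]
contact_force: [-0.9, 0.0, 0.7]
grip_width: 41.4
finger_force: 30.0
```

>>> carry_out([
  {"tx":0,"ty":0,"tz":0,"rx":0,"ry":0,"rz":0},
  {"tx":0,"ty":0,"tz":0,"rx":0,"ry":0,"rz":0},
  {"tx":0,"ty":0,"tz":0,"rx":0,"ry":0,"rz":0},
  {"tx":0,"ty":0,"tz":0,"rx":0,"ry":0,"rz":0},
  {"tx":0,"ty":0,"tz":10,"rx":0,"ry":0,"rz":0},
  {"tx":0,"ty":0,"tz":20,"rx":0,"ry":0,"rz":0},
  {"tx":0,"ty":0,"tz":40,"rx":0,"ry":0,"rz":0},
  {"tx":0,"ty":0,"tz":40,"rx":0,"ry":0,"rz":0},
], gripper=0.34)

```text
time: 6.4
tool_pos: [589.5, -154.6, 204.2]
tcp_rot: [-3.141, -0.0, 1.573]
contact_force: [0.6, -0.1, 0.4]
grip_width: 60.7
finger_force: 0.0
```

>>> carry_out([
  {"tx":-19,"ty":35,"tz":0,"rx":0,"ry":0,"rz":0},
  {"tx":-19,"ty":35,"tz":0,"rx":0,"ry":0,"rz":0},
  {"tx":-19,"ty":36,"tz":0,"rx":0,"ry":0,"rz":0},
  {"tx":-20,"ty":36,"tz":0,"rx":0,"ry":0,"rz":0},
  {"tx":-20,"ty":36,"tz":0,"rx":0,"ry":0,"rz":0},
  {"tx":-20,"ty":36,"tz":0,"rx":0,"ry":0,"rz":0},
  {"tx":-20,"ty":36,"tz":0,"rx":0,"ry":0,"rz":0},
  {"tx":-20,"ty":36,"tz":0,"rx":0,"ry":0,"rz":0},
  {"tx":-20,"ty":36,"tz":0,"rx":0,"ry":0,"rz":0},
  {"tx":0,"ty":0,"tz":-40,"rx":0,"ry":0,"rz":0},
  {"tx":0,"ty":0,"tz":-40,"rx":0,"ry":0,"rz":0},
  {"tx":0,"ty":0,"tz":-30,"rx":0,"ry":0,"rz":0},
], gripper=0)

```text
time: 7.6
tool_pos: [412.4, 167.7, 91.9]
tcp_rot: [3.141, -0.0, 1.574]
contact_force: [1.0, 0.6, 1.0]
grip_width: 92.1
finger_force: 0.0
```

>>> carry_out([
  {"tx":0,"ty":0,"tz":0,"rx":0,"ry":0,"rz":0},
  {"tx":0,"ty":0,"tz":0,"rx":0,"ry":0,"rz":0},
  {"tx":0,"ty":0,"tz":0,"rx":0,"ry":0,"rz":0},
])

```text
time: 7.9
tool_pos: [414.3, 167.5, 94.6]
tcp_rot: [3.138, -0.001, 1.573]
contact_force: [0.4, -0.4, 0.2]
grip_width: 91.7
finger_force: 0.0
```

```bash
python3 - <<'E'
from h import *
o=bot.get_obs();print(o["time"],o["tool_pos"],o["tcp_rot"],o["contact_force"],o["grip_width"])
b=bot.capture("scene")[:,:,::-1]
cv2.imwrite("pics/c5.png",cv2.resize(b[110:290,230:470],(760,570)))
E
```

```text
7.9 [414.33220616 167.45905097  94.58279285] [ 3.13807593e+00 -7.31682738e-04  1.57255578e+00] [ 0.44748822 -0.44369354  0.18621668] 91.66008000354883
```

View pics/c5.png

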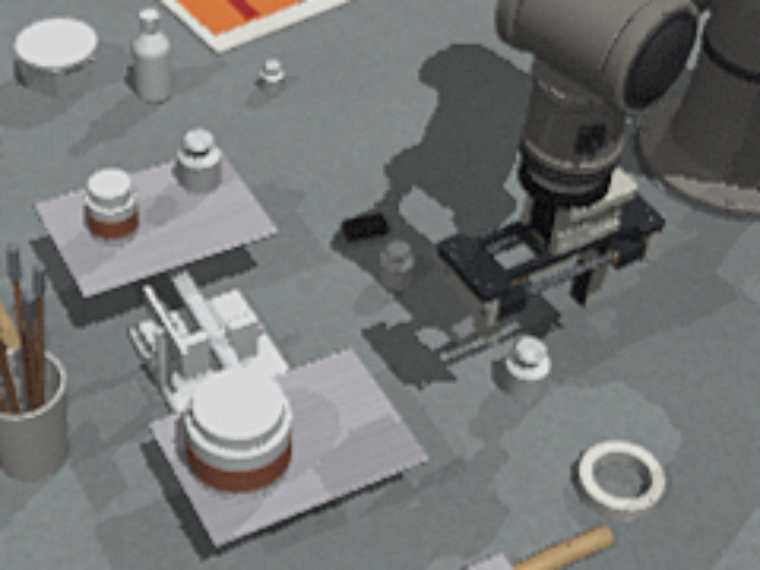

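The first weight stands upright on the right pan (c5 (200,160)) and the gripper is over the second (c5 (529,350)). Descending.

>>> carry_out([
  {"tx":0,"ty":0,"tz":-30,"rx":0,"ry":0,"rz":0},
  {"tx":0,"ty":0,"tz":-30,"rx":0,"ry":0,"rz":0},
  {"tx":0,"ty":0,"tz":-15,"rx":0,"ry":0,"rz":0},
  {"tx":0,"ty":0,"tz":-9,"rx":0,"ry":0,"rz":0},
  {"tx":0,"ty":0,"tz":0,"rx":0,"ry":0,"rz":0},
  {"tx":0,"ty":0,"tz":0,"rx":0,"ry":0,"rz":0},
])

```text
time: 8.55
tool_pos: [413.7, 167.4, 9.7]
tcp_rot: [3.14, -0.0, 1.573]
contact_force: [0.3, 1.0, 0.5]
grip_width: 92.2
finger_force: 0.0
```

>>> carry_out([
  {"tx":0,"ty":0,"tz":0,"rx":0,"ry":0,"rz":0},
  {"tx":0,"ty":0,"tz":0,"rx":0,"ry":0,"rz":0},
  {"tx":0,"ty":0,"tz":0,"rx":0,"ry":0,"rz":0},
  {"tx":0,"ty":0,"tz":0,"rx":0,"ry":0,"rz":0},
  {"tx":0,"ty":0,"tz":0,"rx":0,"ry":0,"rz":0},
  {"tx":0,"ty":0,"tz":0,"rx":0,"ry":0,"rz":0},
  {"tx":0,"ty":0,"tz":0,"rx":0,"ry":0,"rz":0},
], gripper=0.8)

```text
time: 9.25
tool_pos: [412.9, 167.2, 8.7]
tcp_rot: [3.142, 0.0, 1.573]
contact_force: [0.2, 0.2, -0.4]
grip_width: 41.6
finger_force: 30.0
```

>>> carry_out([
  {"tx":0,"ty":0,"tz":20,"rx":0,"ry":0,"rz":0},
  {"tx":0,"ty":0,"tz":40,"rx":0,"ry":0,"rz":0},
  {"tx":0,"ty":0,"tz":40,"rx":0,"ry":0,"rz":0},
  {"tx":0,"ty":0,"tz":40,"rx":0,"ry":0,"rz":0},
  {"tx":15,"ty":-22,"tz":0,"rx":0,"ry":0,"rz":0},
  {"tx":25,"ty":-37,"tz":0,"rx":0,"ry":0,"rz":0},
  {"tx":25,"ty":-37,"tz":0,"rx":0,"ry":0,"rz":0},
  {"tx":25,"ty":-37,"tz":0,"rx":0,"ry":0,"rz":0},
  {"tx":25,"ty":-37,"tz":0,"rx":0,"ry":0,"rz":0},
  {"tx":25,"ty":-37,"tz":0,"rx":0,"ry":0,"rz":0},
  {"tx":22,"ty":-31,"tz":0,"rx":0,"ry":0,"rz":0},
  {"tx":15,"ty":-22,"tz":0,"rx":0,"ry":0,"rz":0},
])

```text
time: 10.45
tool_pos: [590.6, -95.2, 147.9]
tcp_rot: [-3.141, 0.0, 1.571]
contact_force: [-0.4, 1.8, -2.4]
grip_width: 41.8
finger_force: 30.0
```

>>> carry_out([
  {"tx":0,"ty":0,"tz":-20,"rx":0,"ry":0,"rz":0},
  {"tx":0,"ty":0,"tz":-20,"rx":0,"ry":0,"rz":0},
  {"tx":0,"ty":0,"tz":-5,"rx":0,"ry":0,"rz":0},
  {"tx":0,"ty":0,"tz":0,"rx":0,"ry":0,"rz":0},
  {"tx":0,"ty":0,"tz":0,"rx":0,"ry":0,"rz":0},
  {"tx":0,"ty":0,"tz":0,"rx":0,"ry":0,"rz":0},
])

```text
time: 11.05
tool_pos: [590.5, -92.7, 104.9]
tcp_rot: [3.14, 0.001, 1.573]
contact_force: [0.6, -0.3, -1.3]
grip_width: 41.4
finger_force: 30.0
```

>>> carry_out([
  {"tx":0,"ty":0,"tz":-4,"rx":0,"ry":0,"rz":0},
  {"tx":0,"ty":0,"tz":-4,"rx":0,"ry":0,"rz":0},
  {"tx":0,"ty":0,"tz":-2,"rx":0,"ry":0,"rz":0},
  {"tx":0,"ty":0,"tz":-2,"rx":0,"ry":0,"rz":0},
  {"tx":0,"ty":0,"tz":-2,"rx":0,"ry":0,"rz":0},
  {"tx":0,"ty":0,"tz":-2,"rx":0,"ry":0,"rz":0},
  {"tx":0,"ty":0,"tz":-2,"rx":0,"ry":0,"rz":0},
  {"tx":0,"ty":0,"tz":-2,"rx":0,"ry":0,"rz":0},
  {"tx":0,"ty":0,"tz":0,"rx":0,"ry":0,"rz":0},
  {"tx":0,"ty":0,"tz":0,"rx":0,"ry":0,"rz":0},
  {"tx":0,"ty":0,"tz":0,"rx":0,"ry":0,"rz":0},
])

```text
time: 12.15
tool_pos: [589.9, -92.8, 83.8]
tcp_rot: [3.141, 0.0, 1.573]
contact_force: [-1.0, 0.2, 0.8]
grip_width: 41.5
finger_force: 30.0
```

>>> carry_out([
  {"tx":0,"ty":0,"tz":0,"rx":0,"ry":0,"rz":0},
  {"tx":0,"ty":0,"tz":0,"rx":0,"ry":0,"rz":0},
  {"tx":0,"ty":0,"tz":0,"rx":0,"ry":0,"rz":0},
  {"tx":0,"ty":0,"tz":0,"rx":0,"ry":0,"rz":0},
  {"tx":0,"ty":0,"tz":0,"rx":0,"ry":0,"rz":0},
  {"tx":0,"ty":0,"tz":0,"rx":0,"ry":0,"rz":0},
  {"tx":0,"ty":0,"tz":10,"rx":0,"ry":0,"rz":0},
  {"tx":0,"ty":0,"tz":20,"rx":0,"ry":0,"rz":0},
  {"tx":0,"ty":0,"tz":40,"rx":0,"ry":0,"rz":0},
  {"tx":0,"ty":0,"tz":40,"rx":0,"ry":0,"rz":0},
  {"tx":0,"ty":0,"tz":20,"rx":0,"ry":0,"rz":0},
], gripper=0.34)

```text
time: 13.25
tool_pos: [591.1, -93.1, 218.6]
tcp_rot: [3.136, 0.002, 1.573]
contact_force: [0.2, 0.1, 0.3]
grip_width: 60.3
finger_force: 0.0
```

>>> carry_out([
  {"tx":-20,"ty":0,"tz":0,"rx":0,"ry":0,"rz":0},
  {"tx":-40,"ty":0,"tz":0,"rx":0,"ry":0,"rz":0},
  {"tx":-40,"ty":0,"tz":0,"rx":0,"ry":0,"rz":0},
  {"tx":-40,"ty":0,"tz":0,"rx":0,"ry":0,"rz":0},
  {"tx":-20,"ty":0,"tz":0,"rx":0,"ry":0,"rz":0},
  {"tx":0,"ty":0,"tz":0,"rx":0,"ry":0,"rz":0},
  {"tx":0,"ty":0,"tz":0,"rx":0,"ry":0,"rz":0},
  {"tx":0,"ty":0,"tz":0,"rx":0,"ry":0,"rz":0},
  {"tx":0,"ty":0,"tz":0,"rx":0,"ry":0,"rz":0},
  {"tx":0,"ty":0,"tz":0,"rx":0,"ry":0,"rz":0},
])

```text
time: 14.25
tool_pos: [430.4, -92.8, 213.5]
tcp_rot: [-3.141, -0.0, 1.573]
contact_force: [-0.4, 0.1, 0.6]
grip_width: 60.8
finger_force: 0.0
```

```bash
python3 - <<'E'
from h import *
o=bot.get_obs();print(o["time"],o["tool_pos"],o["contact_force"],o["grip_width"])
b=bot.capture("scene")[:,:,::-1]
cv2.imwrite("pics/c6.png",cv2.resize(b[110:290,230:470],(760,570)))
E
```

```text
14.25 [430.443325   -92.75340243 213.4941153 ] [-0.41185391  0.10441475  0.60870025] 60.78478315705723
```

View pics/c6.png

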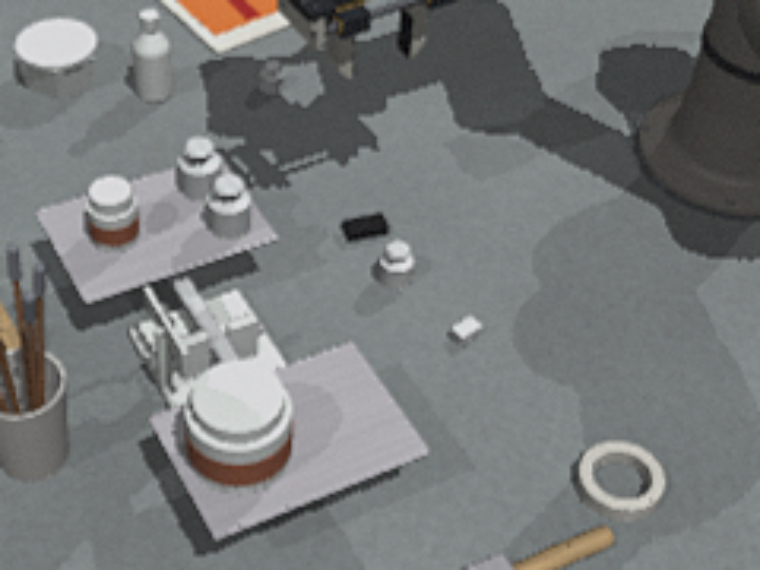

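Both 200 g weights stand upright on the right pan (c6 (200,165) and (228,205)), and everything else looks untouched. Next I measure how far the pans moved, to confirm the beam is level and at rest.

```bash
python3 - <<'E'
from h import *
a0=cv2.cvtColor(cv2.imread("pics/scene0.png"),6)
g=[cv2.cvtColor(bot.capture("scene"),cv2.COLOR_RGB2GRAY) for _ in range(4)]
def shift(A,B,x,y,w,h):
    W=np.eye(2,3,dtype=np.float32)
    return cv2.findTransformECC(A[y:y+h,x:x+w],B[y:y+h,x:x+w],W,cv2.MOTION_TRANSLATION,(3,200,1e-5))[1][:,2].round(2)
for n,b,X in(("R",(252,160,26,32),(695,-127,120)),("L",(282,220,46,46),(700,165,120))):
    for G in(g[0],g[3]):print(n,shift(a0,G,*b))
    print("px for 9.5mm",proj("scene",X)-proj("scene",(X[0],X[1],X[2]+9.5)))
E
```

```text
R [-0.02  2.13]
R [-0.02  2.13]
px for 9.5mm [0.25944542 2.36075857]
L [-0.01 -1.91]
L [-0.01 -1.92]
px for 9.5mm [0.03039012 2.32206144]
```

```bash
python3 -c "
from plant import bot
print(bot.close_job())"
```

```text
the job is handed in; nothing more can be done
None
```

The job is handed in: the large jar outweighs the small one by about 400 g. Both 200 g weights stand beside the small jar on the right pan, and the beam is at rest about 0.01 rad from level by camera measurement. The 100 g and 50 g weights stay on the table, and nothing else was visibly disturbed.

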